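# Pull the dust filter cassette at the mason's bench

### The arm

A 6-joint arm with a two-finger parallel gripper is mounted at the origin on the work surface. World frame = base frame: x ahead of the robot, y to its left, z up, the work surface at z = 0. Lengths are in m, angles in rad, forces in N, time in s.
With the tool pointing down it reaches from about 0.3 to 1 m from the base axis. Payload 5.1 kg.
Tool frame: the origin (TCP) lies on the centre line of the jaws, within the pads' length; the fingertips stand 8 mm ahead of it and the grasp point (between the pads) lies 11 mm behind it (robot.tip_extent is the distance from the TCP to the fingertips, in m); z points along the fingers, y is the line along which they close (so a half turn about z gives the same grasp; the last joint's range is limited). The gripper opens to 95 mm and grips with 3 to 60 N. Pads are 20 mm wide; open, the fingers measure 119 mm over their backs; the gripper's body (75 mm by 180 mm) begins 59 mm behind the grasp point.
Start: joints at [1.221, 0.124, 1.65, -0, 1.367, -0.083], TCP at [0.171, 0.627, 0.185] pointing down, gripper open.
Joint ranges: [-2.61, 2.61], [-1.02, 2.33], [0.03, 2.71], [-1.35, 4.49], [0.32, 2.68], [-2.91, 2.91]. Speed limits (rad/s): [2.57, 2.57, 3.14, 3.14, 3.14, 3.14].

### API

Orientations are given as a unit quaternion [w, x, y, z].
In Python, from workcell import robot gives the robot as it stands.
- The arm moves only by the tool jog_arm, never from a script. Its argument "series" is a list that holds one entry, the list of rows, each a list of 7 numbers: the opening, from 0 (shut) to 1 (fully open), then the shift along the tool's x, y, z in m, then the turn, a rotation vector about the tool's x, y, z in rad. A call has 1 to 5 rows; each row is the pose to reach, as a shift and turn from the pose commanded when the call began, along the tool's axes at that moment; what a row does not reach only later rows make up. A row lasts 1/12 s, in which the tool goes at most 41.7 mm and 7.16 degrees, less where a joint would pass 70% of its speed; a pose out of reach is approached as far as the arm can. A call with a gripper value outside its range is refused whole. The fingers move at their own pace and stop on an object; "squeeze" is the grip in N (left out, the last holds). Time passes only in rows, so rows that repeat a pose let the fingers close. It gives the time, the measured TCP pose, the force, the opening and the grip force at its end, in the units of the state.
- robot.get_obs(): the state, without advancing time (a new reading comes with each control period).
- robot.capture(name): name is "scene" or "top" or "wrist"; returns (picture, depth): 384x512x3 uint8, red, green, blue; 384x512 float32, m along the optical axis (not along the pixel's ray), 0 where there is no reading.
- robot.camera_model(name): a dict with "K" (3x3 intrinsics, pixels), "D" ([k1, k2, p1, p2, k3] as OpenCV has them; the pictures are not rectified), "rvec" (rotation vector, rad) and "tvec" (3), from world to camera coordinates, as OpenCV has them. Camera axes: x right, y down, z forward; pixel columns grow to the right and rows downward; lengths in m; the calibration is good to about 2 mm. A picture is of the moment at which its call begins: read the wrist's pose just before it. camera_model takes no time and is no camera call; for the wrist camera it gives the pose at the moment of the call.
- robot.job_done(): hands the job in; it is judged then, once.
The state is a dict: "t": time; "qpos": joint angles; "joint_vel": joint speeds; "joint_torque": joint torques, N m; "ee_pos": TCP position; "tcp_rot": TCP orientation; "wrist_force": force on the tool from outside, world axes, zero at the start; "wrist_torque": the same for the moment, N m; "finger_gap": opening from 0.0 (shut) to 1.0 (fully open); "finger_force": force on a finger pad.
Only numpy, scipy, OpenCV 4.12 (cv2) and the standard library are available. Lean on these libraries where they do the work, as an engineer would, in place of code of your own. Each camera call takes 0.05 s, during which the arm holds its last target. There are 200 camera calls.

### The job

Lift the loose hood off the dust filter box and set it down, upright, centred on the bare plywood board. Then pinch the filter cassette's two side catches together with the fingers to unhook it, lift it up out of the box, and finish while still holding it by its pinched catches: upright, still, its underside clearly above the top of the box, touching nothing but the fingers. Leave the other things on the bench where they are.

Things in the scene. Friction and masses are not known exactly. Their poses are not given: they have to be found in the camera images.
- housing: Filter box, bare aluminium, fixed, 150 (its x) x 130 (its y) x 85 mm high; a steel pipe stub stands 30 mm out of its +x side, dark slots in its -x side. Origin: centre of its underside, on the bench; z up. Position and yaw vary; it may stand left or right of the board.
- opening (a point): Centre of the opening in the box's flat top, 85 mm above the bench. The top is an 8 mm thick deck; the opening, 95 (box x) by 61 mm (box y), holds the cassette.
- hood: Loose grey sheet-metal hood over the top of the box, 164 (its x) x 144 (its y) x 56 mm without handle, 0.22 to 0.34 kg, open below, axes along the box's. Origin: centre of the skirt's lower edge (75 mm above the bench at the start); z up. The skirt laps 10 mm over the box with 3 mm play all round; lift it 50 mm before moving sideways, to clear the catches.
- hood_bar (a point): Middle of the hood's handle, 84 mm above the hood's origin: a dark steel bar 12 x 12 mm in section, 80 mm long along the hood's x, its centre 28 mm above the hood's top, a post under each end. Pinch it with the fingers closing along the hood's y.
- board: Bare plywood board lying fixed on the bench, 180 (its x) x 160 (its y) x 15 mm thick. Origin: centre of its underside; z up. The hood is to stand on it, its skirt on the board's top (hood origin 15 mm above the board's origin). Not to be moved.
- cassette: Filter cassette, loose, 0.18 to 0.36 kg, black core 90 (its x) x 56 (its y) x 75 mm high, standing inside the box with 2.5 mm play, axes along the box's. Origin: centre of its underside, 12 mm above the bench at the start; z up. On its two y sides stand the catches, hooked under the deck until each is pushed in by about 5 to 7 mm.
- catch_grip (a point): Midway between the two catches, 99 mm above the cassette's origin, at the height to pinch. Catches: upright grey plates 30 mm wide (cassette x), tops 12 mm above this point; each stands 38 mm above the deck. Their outer faces are 56 mm apart when released, 40 mm fully pinched; pinch with the fingers closing along the cassette's y.
- catch_a (a joint): How far the catch on the cassette's +y side is pushed in towards the middle: 0 m released, 0.008 m at its stop. A spring pushes it out, 3 N at 0 and 7 N at the stop.
- catch_b (a joint): The same for the catch on the cassette's -y side.
- stone: Bystander: grey stone block 170 x 130 x 85 mm, 4.5 kg. Origin: centre of its underside.
- chisel: Bystander: steel chisel, 195 mm long, 18 mm thick, lying along its x between box and board. Origin: under its shaft.
- offcut: Bystander: small stone chip, 45 x 35 x 32 mm, between box and board on the robot's side. Origin: centre of its underside.
- mallet: Bystander: mason's hammer with a 50 x 100 x 50 mm steel head and a wooden handle, 255 mm long, lying along its x. Origin: under its handle near the middle.
- square: Bystander: flat steel square, 200 x 150 mm, 6 mm thick. Origin: under the middle of its long leg.
- cup: Bystander: steel cup with pencils, 72 mm across, 136 mm high with the pencils. Origin: centre of its underside.
- brush: Bystander: bench brush, 220 x 35 x 41 mm, along its x. Origin: under its middle.

How it is judged:
On the way, in this order (a step that is already met when the one before it is completed fails the run):
1. the hood stands on the plywood board, let go (horizontal distance between hood and board below 0.06 m and z of hood in the frame of board below 0.021 m and angle between hood's own z axis and vertical below 0.08 rad and contact force between hood and the fingers below 0.1 N and linear speed of hood below 0.02 m/s), for 0.2 s.
2. both catches are pinched in while the cassette still stands in the box (value of joint each of catch_a, catch_b above 0.004 m and height (world z) of cassette below 0.03 m), for 0.1 s.
3. the cassette is lifted free of the box (value of joint each of catch_a, catch_b above 0.004 m and height (world z) of cassette above 0.095 m), for 0.2 s.
At the end, for the whole second after the job is handed in: Fingers hold the cassette, both catches in by over 4 mm, underside over 95 mm above the bench (10 mm over the box), within 0.35 rad of upright, under 0.03 m/s, touching no box, hood, board or bystander; hood upright on the board, let go, centres within 60 mm (all of step 3 and angle between cassette's own z axis and vertical below 0.35 rad and linear speed of cassette below 0.03 m/s and contact force between cassette and the fingers above 2 N and contact force between cassette and housing below 0.1 N and contact force between cassette and hood below 0.1 N and contact force between cassette and board below 0.1 N and contact force between cassette and stone below 0.1 N and contact force between cassette and mallet below 0.1 N and contact force between cassette and cup below 0.1 N and horizontal distance between hood and board below 0.06 m and z of hood in the frame of board below 0.021 m and angle between hood's own z axis and vertical below 0.08 rad and contact force between hood and the fingers below 0.1 N); the arm keeps its last pose, push and grip.
It fails at once if another thing on the bench is shifted by more than 30 mm (distance of any of stone, chisel, offcut, mallet, square, cup, brush from where it was at the start of the episode above 0.03 m).
It also fails if it takes over 58 s, if anything falls off the work surface, if the arm or the gripper's body presses on something with over 40 N, if the wrist force passes 120 N, or if a joint passes its speed limit or range.

## Working session

There is one attempt and no reset: what is moved stays moved. The work goes in short steps, Python scripts to look and compute and a tool call to move; the robot and the scene stay as the last step left them, time stands still between calls to the robot, and variables do not carry over. Pictures are saved under pics/ and viewed, at most 10 in all, crops included, and the job is handed in when it is done.

Besides the shell and the picture viewer there is one more tool, called after ">>>" as name([rows], argument=value, ...), one row to a line, values as JSON. jog_arm: Moves the arm, as the interface text tells. Its arguments: {"type":"object","properties":{"series":{"type":"array"},"squeeze":{"type":"number"}},"required":["series"]}

```bash
ls; mkdir -p pics; cat > h.py <<'E'
import numpy as np, cv2
from workcell import robot
from scipy.spatial.transform import Rotation as R
def cam(n):
    m=robot.camera_model(n); K=np.array(m["K"],float);D=np.array(m["D"],float)
    Rm=cv2.Rodrigues(np.array(m["rvec"],float))[0]; t=np.array(m["tvec"],float).ravel()
    return K,D,Rm,t
def cloud(c,depth):
    K,D,Rm,t=c; h,w=depth.shape
    u,v=np.meshgrid(np.arange(w,dtype=float),np.arange(h,dtype=float))
    n=cv2.undistortPoints(np.stack([u,v],-1).reshape(-1,1,2),K,D).reshape(h,w,2)
    P=np.dstack([n*depth[...,None],depth])
    W=(P-t)@Rm; W[depth==0]=np.nan
    return W
def save(f,im): cv2.imwrite('pics/'+f,im[...,::-1])
E
python3 - <<'E'
from h import *
for n in("scene","top"):
    c=cam(n);p,d=robot.capture(n);W=cloud(c,d)
    np.savez(n+'.npz',p=p,d=d,W=W);save(n+'.png',p);print(n,-c[2].T@c[3])
a=cv2.imread('pics/scene.png');b=cv2.imread('pics/top.png')
cv2.imwrite('pics/both.png',cv2.resize(np.vstack([a,b]),None,fx=.78,fy=.78))
o=robot.get_obs();print(o)
E
```

```text
pics
scene [1.35695492 0.38806207 0.8485045 ]
top [ 0.41959205 -0.00321635  1.55256925]
{'t': 0.1, 'qpos': array([ 1.22140557e+00,  1.24445417e-01,  1.65152692e+00, -3.14986691e-05,
        1.36750817e+00, -8.25696953e-02]), 'joint_vel': array([-0.00090031, -0.00266338, -0.00126754, -0.00061295,  0.00038338,
       -0.00122398]), 'joint_torque': array([ 1.60129923e-05, -4.18879366e+01, -3.61097360e+01,  7.76518090e-02,
        4.61411232e-02, -7.68126665e-05]), 'ee_pos': array([0.17118324, 0.62639424, 0.18421267]), 'tcp_rot': array([-1.87224557e-04,  1.33011908e-01,  9.91113990e-01, -9.25301619e-04]), 'wrist_force': array([-0.44399038, -0.65059104,  0.00373497]), 'wrist_torque': array([ 0.0678648 , -0.01720316,  0.07620842]), 'finger_force': 0.0, 'finger_gap': 0.9969155217980281}
```

View pics/top.png

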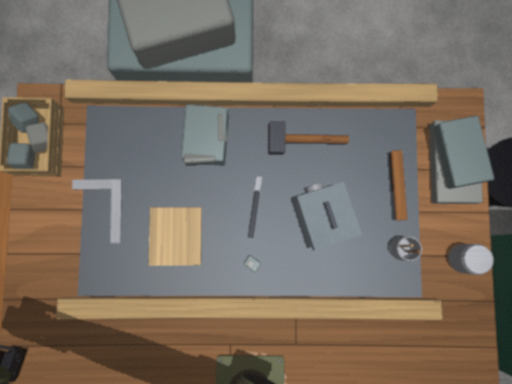

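View pics/scene.png

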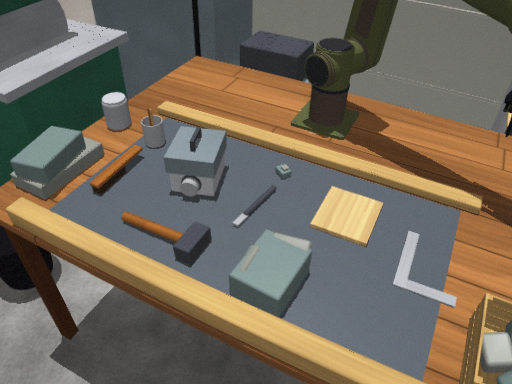

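The top view shows the board at about (175,237) and the hood at (328,215), with its bar at (330,215) running nearly along image rows. The pipe stub is at (313,188), and the chisel (255,207) and offcut (252,263) lie between box and board. Next I'll measure from the depth cloud.

```bash
python3 - <<'E'
from h import *
for n in("top","scene"):
    z=np.load(n+'.npz');W=z['W'];p=z['p']
    def rect(m,lab):
        P=W[m][:,:2].astype(np.float32);(c,s,a)=cv2.minAreaRect(P)
        print(n,lab,len(P),'c',np.round(c,4),'s',np.round(s,4),'a',round(a,1),'mean',P.mean(0).round(4),'zmed',np.median(W[m][:,2]).round(4))
    v,u=np.mgrid[:384,:512]
    x,y,Z=W[...,0],W[...,1],W[...,2]
    if n=='top': reg=(u>285)&(u<370)&(v>175)&(v<260)
    else: reg=(u>160)&(u<230)&(v>120)&(v<200)
    top=reg&(abs(Z-.131)<.008)
    bar=reg&(Z>.152)&(Z<.18)
    rect(top,'top');rect(bar,'bar')
    if n=='top': reg=(u>140)&(u<210)&(v>200)&(v<272)
    else: reg=(u>305)&(u<390)&(v>180)&(v<250)
    h=p.astype(int); rect(reg&(h[...,0]-h[...,2]>40),'board')
# pipe and others
W=np.load('top.npz')['W']
for nm,(uu,vv) in dict(pipe=(313,188),chis1=(258,180),chis2=(251,235),offc=(252,263),cup=(405,248),mallet=(277,138),stone=(205,133),brush=(398,185)).items():
    print(nm,np.nanmedian(W[vv-1:vv+2,uu-1:uu+2].reshape(-1,3),0).round(3))
E
```

```text
top top 2571 c [ 0.523  -0.2285] s [0.1637 0.1457] a 18.0 mean [ 0.5219 -0.2276] zmed 0.133
top bar 139 c [ 0.5225 -0.2276] s [0.0789 0.0139] a 18.0 mean [ 0.5227 -0.2273] zmed 0.1661
top board 2937 c [0.4348 0.2505] s [0.1954 0.135 ] a 34.4 mean [nan nan] zmed nan
scene top 1585 c [ 0.5215 -0.2261] s [0.1724 0.1467] a 17.5 mean [ 0.5311 -0.2208] zmed 0.1298
scene bar 99 c [ 0.5243 -0.2248] s [0.0772 0.0119] a 18.1 mean [ 0.5275 -0.2229] zmed 0.1629
scene board 2748 c [0.4154 0.2316] s [0.2877 0.164 ] a 2.1 mean [nan nan] zmed nan
pipe [ 0.61  -0.19   0.067]
chis1 [ 0.641 -0.022  0.014]
chis2 [ 0.467 -0.001  0.019]
offc [ 0.381 -0.005  0.033]
cup [ 0.43  -0.481  0.009]
mallet [ 0.768 -0.08   0.055]
stone [0.775 0.141 0.087]
brush [ 0.624 -0.457  0.042]
```

```bash
cat >> h.py <<'E'
def plan(target, tooly, n=1, half=False):
    "shift/turn per call (tool axes at each call's start) to a tool-down pose with tool y along world angle tooly"
    o=robot.get_obs(); q=np.array(o["tcp_rot"]); p=np.array(o["ee_pos"]); r=R.from_quat(q[[1,2,3,0]])
    f=np.array([np.cos(tooly),np.sin(tooly),0]); z=np.array([0,0,-1.])
    T=R.from_matrix(np.stack([np.cross(f,z),f,z],1))
    rv=(r.inv()*T).as_rotvec()
    if half: T=T*R.from_rotvec([0,0,np.pi]); rv=(r.inv()*T).as_rotvec()
    for k in range(n):
        rk=r*R.from_rotvec(rv*k/n); print(k,(rk.inv().apply((np.array(target)-p)/n)).round(4),(rv/n).round(4))
E
python3 - <<'E'
from h import *
z=np.load('top.npz');W=z['W'];p=z['p'].astype(int);v,u=np.mgrid[:384,:512]
m=(u>140)&(u<210)&(v>200)&(v<272)&(p[...,0]-p[...,2]>40)
m=cv2.morphologyEx(m.astype(np.uint8),cv2.MORPH_OPEN,np.ones((5,5)))>0
m&=~np.isnan(W[...,2])
c=cv2.minAreaRect(W[m][:,:2].astype(np.float32));print(c,np.median(W[m],0))
for hf in(False,True):plan([.523,-.2273,.25],np.radians(108),5,hf)
E
```

```text
((0.463843435049057, 0.23656027019023895), (0.1748678982257843, 0.15955601632595062), 0.4148593842983246) [0.46299573 0.23608269 0.01675199]
0 [-0.1129 -0.1462 -0.0129] [-4.000e-04 -1.000e-04 -1.162e-01]
1 [-0.0952 -0.1583 -0.0129] [-4.000e-04 -1.000e-04 -1.162e-01]
2 [-0.0762 -0.1682 -0.013 ] [-4.000e-04 -1.000e-04 -1.162e-01]
3 [-0.0562 -0.1759 -0.013 ] [-4.000e-04 -1.000e-04 -1.162e-01]
4 [-0.0354 -0.1812 -0.0131] [-4.000e-04 -1.000e-04 -1.162e-01]
0 [-0.1129 -0.1462 -0.0129] [-2.000e-04  5.000e-04  5.121e-01]
1 [-0.17   -0.0721 -0.013 ] [-2.000e-04  5.000e-04  5.121e-01]
2 [-0.1835  0.0205 -0.0131] [-2.000e-04  5.000e-04  5.121e-01]
3 [-0.15    0.1078 -0.0131] [-2.000e-04  5.000e-04  5.121e-01]
4 [-0.0779  0.1674 -0.0132] [-2.000e-04  5.000e-04  5.121e-01]
```

>>> jog_arm([
  [[1, -0.0226, -0.0292, -0.01, 0, 0, 0.1024], [1, -0.0452, -0.0585, -0.02, 0, 0, 0.2048], [1, -0.0677, -0.0877, -0.03, 0, 0, 0.307], [1, -0.0903, -0.117, -0.04, 0, 0, 0.41], [1, -0.1129, -0.1462, -0.05, 0, 0, 0.512]],
])

```text
t: 0.52
ee_pos: [0.2418, 0.4544, 0.235]
tcp_rot: [-0.0, 0.382, 0.924, -0.001]
wrist_force: [1.3, -1.0, 0.3]
finger_gap: 1.001
finger_force: 0.0
```

>>> jog_arm([
  [[1, -0.034, -0.0144, -0.003, 0, 0, 0.1024], [1, -0.068, -0.0288, -0.006, 0, 0, 0.2048], [1, -0.102, -0.0433, -0.009, 0, 0, 0.307], [1, -0.136, -0.0577, -0.012, 0, 0, 0.41], [1, -0.17, -0.0721, -0.015, 0, 0, 0.512]],
])

```text
t: 0.93
ee_pos: [0.3121, 0.2837, 0.2501]
tcp_rot: [0.0, 0.603, 0.798, -0.0]
wrist_force: [0.5, 0.6, 1.0]
finger_gap: 0.999
finger_force: 0.0
```

>>> jog_arm([
  [[1, -0.0367, 0.0041, 0, 0, 0, 0.1024], [1, -0.0734, 0.0082, 0, 0, 0, 0.2048], [1, -0.11, 0.0123, 0, 0, 0, 0.307], [1, -0.147, 0.0164, 0, 0, 0, 0.41], [1, -0.1835, 0.0205, 0, 0, 0, 0.512]],
])

```text
t: 1.35
ee_pos: [0.3825, 0.113, 0.2501]
tcp_rot: [0.0, 0.786, 0.619, 0.0]
wrist_force: [0.7, -0.3, 0.1]
finger_gap: 1.001
finger_force: 0.0
```

>>> jog_arm([
  [[1, -0.03, 0.0216, 0, 0, 0, 0.1024], [1, -0.06, 0.0431, 0, 0, 0, 0.2048], [1, -0.09, 0.0647, 0, 0, 0, 0.307], [1, -0.12, 0.0862, 0, 0, 0, 0.41], [1, -0.15, 0.1078, 0, 0, 0, 0.512]],
])

```text
t: 1.77
ee_pos: [0.453, -0.0579, 0.25]
tcp_rot: [-0.0, 0.917, 0.399, -0.0]
wrist_force: [0.6, -0.4, 0.0]
finger_gap: 1.002
finger_force: 0.0
```

```bash
python3 - <<'E'
from h import *
o=robot.get_obs();print(o['t'],o['ee_pos'],o['qpos'])
plan([.523,-.2273,.25],np.radians(-72),1)
E
```

```text
1.7667 [ 0.45296319 -0.05792005  0.24999444] [-2.44921837e-01 -3.52676026e-01  1.97889174e+00  1.34703358e-04
  1.51555407e+00  5.04782763e-01]
0 [-0.0762  0.1667 -0.    ] [-2.000e-04  0.000e+00  5.069e-01]
```

>>> jog_arm([
  [[1, -0.0152, 0.0333, 0, 0, 0, 0.101], [1, -0.0305, 0.0667, 0, 0, 0, 0.203], [1, -0.0457, 0.1, 0, 0, 0, 0.304], [1, -0.061, 0.1333, 0, 0, 0, 0.4055], [1, -0.0762, 0.1667, 0, 0, 0, 0.507]],
])

```text
t: 2.18
ee_pos: [0.5241, -0.2268, 0.2497]
tcp_rot: [-0.0, 0.988, 0.156, -0.0]
wrist_force: [0.4, -0.9, -0.1]
finger_gap: 1.002
finger_force: 0.0
```

```bash
python3 - <<'E'
from h import *
c=cam("wrist");p,d=robot.capture("wrist");W=cloud(c,d);save('w1.png',p);np.savez('w1.npz',p=p,W=W)
Z=W[...,2]
near=np.hypot(W[...,0]-.523,W[...,1]+.227)<.13
for lab,m in(('bar',near&(Z>.152)&(Z<.18)),('top',near&(abs(Z-.131)<.008))):
    if m.sum()>5: print(lab,m.sum(),cv2.minAreaRect(W[m][:,:2].astype(np.float32)),np.median(W[m][:,2]))
print(robot.get_obs()['ee_pos'])
E
```

```text
bar 858 ((0.52199387550354, -0.22687605023384094), (0.07898455858230591, 0.01130109652876854), 17.787052154541016) 0.16566229729662363
top 16946 ((0.5207500457763672, -0.226968914270401), (0.16433773934841156, 0.14466559886932373), 17.938190460205078) 0.13180006226450003
[ 0.52550584 -0.23199614  0.24867503]
```

View pics/w1.png

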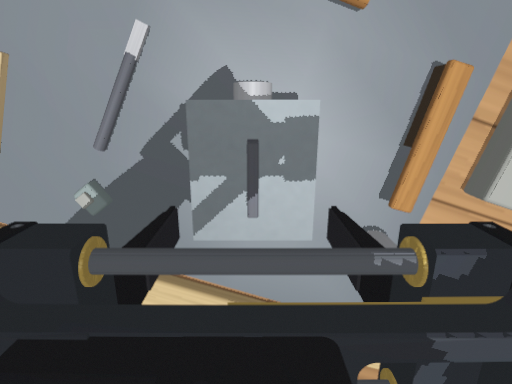

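The wrist view shows the bar at (253,178), parallel to the image columns and between the jaws, and the pipe at (253,90). Every estimate puts the hood at (0.522,-0.227) with yaw 18°.

>>> jog_arm([
  [[1, 0, 0, 0, 0, 0, 0], [1, 0, 0, 0, 0, 0, 0]],
])

```text
t: 2.4
ee_pos: [0.5236, -0.2249, 0.2494]
tcp_rot: [-0.001, 0.987, 0.159, -0.001]
wrist_force: [0.2, -0.2, -0.5]
finger_gap: 0.995
finger_force: 0.0
```

```bash
python3 - <<'E'
from h import *
print(robot.get_obs()['ee_pos'])
plan([.522,-.227,.148],np.radians(-72),1)
E
```

```text
[ 0.52356322 -0.22494938  0.24941113]
0 [-0.002   0.0016  0.1014] [-0.0018  0.0012  0.0055]
```

>>> jog_arm([
  [[1, -0.002, 0, 0.03, 0, 0, 0], [1, -0.002, 0, 0.06, 0, 0, 0], [1, -0.002, 0, 0.085, 0, 0, 0], [1, -0.002, 0, 0.1, 0, 0, 0], [1, -0.002, 0, 0.102, 0, 0, 0]],
])

```text
t: 2.82
ee_pos: [0.5193, -0.2226, 0.1442]
tcp_rot: [-0.002, 0.987, 0.16, -0.003]
wrist_force: [-0.7, 0.1, -0.0]
finger_gap: 0.996
finger_force: 0.0
```

>>> jog_arm([
  [[0, 0, 0, 0, 0, 0, 0], [0, 0, 0, 0, 0, 0, 0], [0, 0, 0, 0, 0, 0, 0], [0, 0, 0, 0, 0, 0, 0], [0, 0, 0, 0, 0, 0, 0]],
], squeeze=35)

```text
t: 3.23
ee_pos: [0.5228, -0.2259, 0.1499]
tcp_rot: [0.001, 0.987, 0.159, 0.001]
wrist_force: [-0.3, 0.3, -0.7]
finger_gap: 0.706
finger_force: 0.0
```

>>> jog_arm([
  [[0, 0, 0, 0, 0, 0, 0], [0, 0, 0, 0, 0, 0, 0], [0, 0, 0, 0, 0, 0, 0], [0, 0, 0, 0, 0, 0, 0], [0, 0, 0, 0, 0, 0, 0]],
])

```text
t: 3.65
ee_pos: [0.5221, -0.2256, 0.1483]
tcp_rot: [-0.0, 0.987, 0.159, -0.0]
wrist_force: [-1.1, -0.1, 0.1]
finger_gap: 0.354
finger_force: 0.0
```

>>> jog_arm([
  [[0, 0, 0, 0, 0, 0, 0], [0, 0, 0, 0, 0, 0, 0], [0, 0, 0, 0, 0, 0, 0], [0, 0, 0, 0, 0, 0, 0], [0, 0, 0, 0, 0, 0, 0]],
])

```text
t: 4.07
ee_pos: [0.5221, -0.2256, 0.1483]
tcp_rot: [-0.0, 0.987, 0.159, -0.0]
wrist_force: [0.3, -0.1, 0.2]
finger_gap: 0.025
finger_force: 0.0
```

>>> jog_arm([
  [[0, 0, 0, 0, 0, 0, 0], [0, 0, 0, 0, 0, 0, 0], [0, 0, 0, -0.005, 0, 0, 0], [0, 0, 0, -0.01, 0, 0, 0], [0, 0, 0, -0.015, 0, 0, 0]],
])

```text
t: 4.48
ee_pos: [0.5222, -0.2256, 0.164]
tcp_rot: [0.0, 0.987, 0.159, 0.0]
wrist_force: [0.4, 0.3, -0.7]
finger_gap: 0.006
finger_force: 0.0
```

The fingers closed fully without catching the bar, so I'll look before doing anything else.

```bash
python3 - <<'E'
from h import *
for n in("wrist","scene"):
    c=cam(n);p,d=robot.capture(n);W=cloud(c,d);save(n+'2.png',p);np.savez(n+'2.npz',p=p,W=W)
    Z=W[...,2]
    near=np.hypot(W[...,0]-.523,W[...,1]+.227)<.13
    for lab,m in(('bar',near&(Z>.152)&(Z<.18)),('top',near&(abs(Z-.131)<.008))):
        if m.sum()>5: print(n,lab,m.sum(),cv2.minAreaRect(W[m][:,:2].astype(np.float32)),np.median(W[m][:,2]))
o=robot.get_obs();print(o['ee_pos'],o['finger_gap'])
a=cv2.imread('pics/wrist2.png');b=cv2.imread('pics/scene2.png')[60:252,100:356]
cv2.imwrite('pics/c2.png',np.hstack([cv2.resize(a,(400,300)),cv2.resize(b,(400,300))]))
E
```

```text
wrist bar 918 ((0.5397201776504517, -0.22067925333976746), (0.04171110317111015, 0.011877401731908321), 18.257448196411133) 0.1655085534400399
wrist top 21212 ((0.542790412902832, -0.21973992884159088), (0.11895951628684998, 0.14485570788383484), 17.89644432067871) 0.1317842124463762
scene bar 94 ((0.5229092240333557, -0.22545576095581055), (0.08334442973136902, 0.01206350326538086), 18.204681396484375) 0.16294453927412159
scene top 1592 ((0.5219968557357788, -0.22646421194076538), (0.171687513589859, 0.14651727676391602), 17.527616500854492) 0.12975163768867093
[ 0.5229677  -0.22605961  0.16517166] 0.006264780168199655
```

View pics/c2.png

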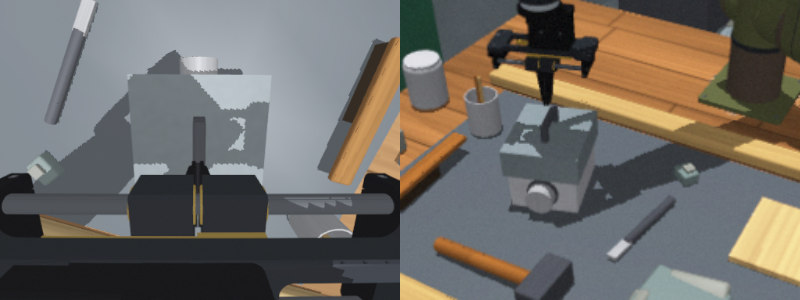

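The fingers are shut and look as if they're above or behind the bar: crop right, tips (547,100), bar (549,122). I'll measure where the tips really are in the scene depth.

```bash
python3 - <<'E'
from h import *
W=np.load('scene2.npz')['W'];p=np.load('scene2.npz')['p']
for v in range(96,146,2): print(v,[(W[v,u].round(3).tolist(),p[v,u].tolist()) for u in (190,194,197)])
o=robot.get_obs();print(o['ee_pos'],o['tcp_rot'],robot.tip_extent)
Ww=np.load('wrist2.npz')['W'];
for v in range(150,240,6): print(v,[Ww[v,u].round(3).tolist() for u in (245,254,262)])
E
```

```text
96 [([0.53, -0.226, 0.289], [67, 53, 28]), ([0.539, -0.207, 0.299], [85, 70, 38]), ([0.533, -0.201, 0.298], [99, 80, 38])]
98 [([0.552, -0.211, 0.298], [25, 24, 26]), ([0.543, -0.204, 0.296], [20, 24, 25]), ([0.541, -0.196, 0.296], [24, 28, 31])]
100 [([0.553, -0.21, 0.293], [21, 25, 26]), ([0.551, -0.199, 0.295], [23, 24, 27]), ([nan, nan, nan], [46, 39, 35])]
102 [([0.553, -0.211, 0.286], [25, 25, 30]), ([0.551, -0.199, 0.289], [19, 24, 27]), ([0.547, -0.192, 0.289], [74, 61, 37])]
104 [([0.552, -0.212, 0.28], [27, 26, 31]), ([0.549, -0.202, 0.281], [22, 23, 28]), ([0.549, -0.192, 0.284], [47, 41, 31])]
106 [([0.538, -0.224, 0.263], [13, 14, 17]), ([0.532, -0.215, 0.263], [16, 13, 18]), ([0.549, -0.192, 0.278], [23, 24, 28])]
108 [([0.536, -0.225, 0.256], [12, 14, 13]), ([0.532, -0.215, 0.257], [20, 18, 21]), ([0.518, -0.215, 0.25], [17, 13, 12])]
110 [([0.535, -0.227, 0.248], [14, 13, 15]), ([0.53, -0.217, 0.249], [10, 13, 11]), ([0.519, -0.215, 0.244], [30, 24, 20])]
112 [([0.533, -0.229, 0.241], [8, 10, 5]), ([0.535, -0.214, 0.246], [18, 14, 19]), ([0.518, -0.216, 0.236], [37, 3
[... 2569 characters left out ...]
.225, 0.163]]
186 [[0.527, -0.217, 0.131], [0.538, -0.221, 0.165], [0.54, -0.227, 0.164]]
192 [[0.522, -0.219, 0.132], [0.534, -0.223, 0.165], [0.536, -0.228, 0.165]]
198 [[0.517, -0.22, 0.131], [0.53, -0.224, 0.165], [0.531, -0.23, 0.164]]
204 [[0.512, -0.222, 0.132], [0.526, -0.225, 0.166], [0.527, -0.231, 0.165]]
210 [[0.532, -0.217, 0.202], [0.532, -0.223, 0.197], [0.523, -0.233, 0.164]]
216 [[0.532, -0.217, 0.212], [0.532, -0.223, 0.207], [0.535, -0.227, 0.21]]
222 [[0.532, -0.218, 0.22], [0.533, -0.223, 0.217], [0.535, -0.227, 0.219]]
228 [[0.555, -0.212, 0.281], [0.532, -0.223, 0.225], [0.557, -0.217, 0.281]]
234 [[0.555, -0.212, 0.284], [0.532, -0.223, 0.232], [0.556, -0.217, 0.284]]
```

```bash
python3 - <<'E'
from h import *
W=np.load('w1.npz')['W']
for v in range(204,246,3): print(v,[W[v,u].round(3).tolist() for u in (165,171,176,332,337,345)])
print(robot.get_obs()['ee_pos'], [a for a in dir(robot) if a[0]!='_'])
c=cam("wrist");print("wristcam",-c[2].T@c[3],c[2])
E
```

```text
204 [[0.399, -0.114, 0.001], [0.403, -0.124, 0.002], [0.405, -0.132, 0.002], [0.485, -0.376, 0.003], [0.487, -0.385, 0.001], [0.491, -0.397, 0.002]]
207 [[0.394, -0.116, 0.001], [0.52, -0.175, 0.282], [0.4, -0.133, 0.002], [0.55, -0.27, 0.281], [0.483, -0.386, 0.003], [0.487, -0.399, 0.002]]
210 [[0.389, -0.117, 0.001], [0.52, -0.176, 0.287], [0.519, -0.178, 0.283], [0.549, -0.27, 0.283], [0.551, -0.271, 0.287], [0.482, -0.401, 0.002]]
213 [[0.519, -0.174, 0.292], [0.519, -0.177, 0.288], [0.517, -0.179, 0.282], [0.549, -0.268, 0.289], [0.551, -0.27, 0.292], [0.477, -0.404, 0.002]]
216 [[0.52, -0.175, 0.297], [0.519, -0.178, 0.293], [0.515, -0.179, 0.282], [0.547, -0.269, 0.289], [0.55, -0.27, 0.294], [0.552, -0.273, 0.296]]
219 [[nan, nan, nan], [0.518, -0.179, 0.295], [0.514, -0.18, 0.283], [0.545, -0.269, 0.29], [0.549, -0.269, 0.297], [0.551, -0.272, 0.301]]
222 [[0.519, -0.177, 0.302], [0.516, -0.179, 0.294], [0.512, -0.18, 0.284], [0.544, -0.27, 0.29], [0.548, -0.269, 0.3], [0.551, -0.27, 0.305]]
225 [[0.519, -0.178, 0.305], [0.515, -0.179, 0.295], [0.51, -0.181, 0.284], [0.542,
[... 521 characters left out ...]
.307], [0.509, -0.182, 0.297], [0.503, -0.183, 0.285], [0.536, -0.272, 0.293], [0.54, -0.272, 0.301], [0.545, -0.27, 0.313]]
240 [[0.512, -0.181, 0.308], [0.506, -0.182, 0.296], [0.502, -0.184, 0.287], [0.534, -0.273, 0.292], [0.538, -0.272, 0.303], [0.544, -0.27, 0.315]]
243 [[0.51, -0.181, 0.308], [0.505, -0.183, 0.297], [0.5, -0.184, 0.288], [0.532, -0.274, 0.293], [0.537, -0.272, 0.302], [0.543, -0.27, 0.316]]
[ 0.5229677  -0.22605961  0.16517166] ['Unreachable', 'camera_model', 'capture', 'get_obs', 'job_done', 'tip_extent']
wristcam [ 0.59113164 -0.20271915  0.36544242] [[ 0.31331738 -0.94964287  0.00325997]
 [-0.91871597 -0.30224103  0.25418759]
 [-0.24040214 -0.08263638 -0.96714944]]
```

Both open and shut, the real fingertips are about 32 mm above the reported TCP, not 8 mm below it. That's a constant 40 mm error in z, and xy agrees. From here I'll use tips = ee_z + 0.032, which puts the bar grasp at ee_z ≈ 0.108.

>>> jog_arm([
  [[0.7, 0, 0, 0, 0, 0, 0], [0.7, 0, 0, 0, 0, 0, 0], [0.7, 0, 0, 0, 0, 0, 0], [0.7, 0, 0, 0, 0, 0, 0], [0.7, 0, 0, 0, 0, 0, 0]],
])

```text
t: 5.0
ee_pos: [0.5219, -0.2255, 0.1631]
tcp_rot: [-0.0, 0.987, 0.159, -0.0]
wrist_force: [-0.1, 0.2, -0.1]
finger_gap: 0.298
finger_force: 0.0
```

>>> jog_arm([
  [[0.7, 0, 0, 0, 0, 0, 0], [0.7, 0, 0, 0, 0, 0, 0], [0.7, 0, 0, 0, 0, 0, 0], [0.7, 0, 0, 0, 0, 0, 0], [0.7, 0, 0, 0, 0, 0, 0]],
])

```text
t: 5.42
ee_pos: [0.5221, -0.2256, 0.1634]
tcp_rot: [-0.0, 0.987, 0.159, -0.0]
wrist_force: [-0.4, 0.1, 0.3]
finger_gap: 0.646
finger_force: 0.0
```

>>> jog_arm([
  [[0.7, 0, 0, 0.012, 0, 0, 0], [0.7, 0, 0, 0.024, 0, 0, 0], [0.7, 0, 0, 0.036, 0, 0, 0], [0.7, 0, 0, 0.046, 0, 0, 0], [0.7, 0, 0, 0.054, 0, 0, 0]],
])

```text
t: 5.83
ee_pos: [0.521, -0.225, 0.1067]
tcp_rot: [-0.001, 0.987, 0.159, -0.001]
wrist_force: [0.1, -1.5, -0.0]
finger_gap: 0.701
finger_force: 0.0
```

>>> jog_arm([
  [[0, 0, 0, 0, 0, 0, 0], [0, 0, 0, 0, 0, 0, 0], [0, 0, 0, 0, 0, 0, 0], [0, 0, 0, 0, 0, 0, 0], [0, 0, 0, 0, 0, 0, 0]],
], squeeze=35)

```text
t: 6.25
ee_pos: [0.5227, -0.2259, 0.1103]
tcp_rot: [0.0, 0.987, 0.159, 0.001]
wrist_force: [-0.2, -0.2, -0.0]
finger_gap: 0.403
finger_force: 0.0
```

>>> jog_arm([
  [[0, 0, 0, 0, 0, 0, 0], [0, 0, 0, 0, 0, 0, 0], [0, 0, 0, 0, 0, 0, 0], [0, 0, 0, 0, 0, 0, 0], [0, 0, 0, 0, 0, 0, 0]],
])

```text
t: 6.67
ee_pos: [0.5223, -0.2258, 0.1096]
tcp_rot: [0.0, 0.987, 0.159, 0.0]
wrist_force: [0.2, -1.1, 0.5]
finger_gap: 0.123
finger_force: 35.0
```

>>> jog_arm([
  [[0, 0, 0, 0, 0, 0, 0], [0, 0, 0, 0, 0, 0, 0], [0, 0, 0, 0, 0, 0, 0]],
])

```text
t: 6.92
ee_pos: [0.5222, -0.2258, 0.1096]
tcp_rot: [0.0, 0.987, 0.159, 0.0]
wrist_force: [0.0, -0.6, 0.2]
finger_gap: 0.123
finger_force: 35.0
```

The bar is gripped (gap 11.7 mm, 35 N). Lifting.

>>> jog_arm([
  [[0, 0, 0, -0.01, 0, 0, 0], [0, 0, 0, -0.025, 0, 0, 0], [0, 0, 0, -0.045, 0, 0, 0], [0, 0, 0, -0.065, 0, 0, 0], [0, 0, 0, -0.08, 0, 0, 0]],
])

```text
t: 7.33
ee_pos: [0.5221, -0.2253, 0.191]
tcp_rot: [-0.0, 0.987, 0.159, 0.0]
wrist_force: [0.1, 0.2, -1.6]
finger_gap: 0.119
finger_force: 35.0
```

```bash
python3 - <<'E'
from h import *
o=robot.get_obs();print(o['ee_pos'],o['wrist_force'],o['finger_gap'])
plan([.463,.236,.19],np.radians(-90),3)
E
```

```text
[ 0.52207187 -0.22533311  0.19096472] [ 0.09295316  0.17459923 -1.5669091 ] 0.11879061278224286
0 [ 0.0297 -0.1522  0.0004] [-1.000e-04 -1.000e-04  1.067e-01]
1 [ 0.0133 -0.1545  0.0003] [-1.000e-04 -1.000e-04  1.067e-01]
2 [-0.0032 -0.155   0.0003] [-1.000e-04 -1.000e-04  1.067e-01]
```

>>> jog_arm([
  [[0, 0.004, -0.02, 0, 0, 0, 0.015], [0, 0.01, -0.05, 0, 0, 0, 0.035], [0, 0.0165, -0.084, 0, 0, 0, 0.058], [0, 0.023, -0.118, 0, 0, 0, 0.082], [0, 0.0297, -0.1522, 0, 0, 0, 0.1067]],
])

```text
t: 7.75
ee_pos: [0.5014, -0.0702, 0.1892]
tcp_rot: [-0.0, 0.994, 0.105, -0.001]
wrist_force: [0.4, 0.1, -2.8]
finger_gap: 0.122
finger_force: 35.0
```

>>> jog_arm([
  [[0, 0.0027, -0.031, 0, 0, 0, 0.021], [0, 0.0053, -0.062, 0, 0, 0, 0.043], [0, 0.008, -0.093, 0, 0, 0, 0.064], [0, 0.0106, -0.124, 0, 0, 0, 0.085], [0, 0.0133, -0.1545, 0, 0, 0, 0.1067]],
])

```text
t: 8.17
ee_pos: [0.4817, 0.0837, 0.1893]
tcp_rot: [-0.0, 0.999, 0.053, -0.0]
wrist_force: [0.5, 0.1, -2.0]
finger_gap: 0.123
finger_force: 35.0
```

>>> jog_arm([
  [[0, -0.0006, -0.034, 0, 0, 0, 0.024], [0, -0.0013, -0.07, 0, 0, 0, 0.048], [0, -0.002, -0.105, 0, 0, 0, 0.072], [0, -0.0027, -0.135, 0, 0, 0, 0.093], [0, -0.0032, -0.155, 0, 0, 0, 0.1067]],
])

```text
t: 8.58
ee_pos: [0.4617, 0.2384, 0.1893]
tcp_rot: [-0.0, 1.0, 0.001, -0.001]
wrist_force: [-0.1, -0.2, -2.6]
finger_gap: 0.124
finger_force: 35.0
```

>>> jog_arm([
  [[0, 0, 0, 0, 0, 0, 0], [0, 0, 0, 0, 0, 0, 0], [0, 0, 0, 0, 0, 0, 0]],
])

```text
t: 8.83
ee_pos: [0.4628, 0.2353, 0.1891]
tcp_rot: [0.0, 1.0, -0.0, -0.0]
wrist_force: [1.3, 0.0, -1.7]
finger_gap: 0.125
finger_force: 35.0
```

```bash
python3 - <<'E'
from h import *
c=cam("scene");p,d=robot.capture("scene");W=cloud(c,d);save('s3.png',p)
o=robot.get_obs();print(o['ee_pos'],o['wrist_force'],o['finger_gap'])
plan([.463,.236,.05],np.radians(-90),1)
c=cam("wrist");p2,d=robot.capture("wrist");W=cloud(c,d);Z=W[...,2]
m=(abs(Z-.213)<.01)&(np.hypot(W[...,0]-.463,W[...,1]-.236)<.13)
print(m.sum(),cv2.minAreaRect(W[m][:,:2].astype(np.float32)),np.median(Z[m]))
cv2.imwrite('pics/c3.png',np.hstack([cv2.resize(p,(400,300)),cv2.resize(p2,(400,300))])[...,::-1])
E
```

```text
[0.46299622 0.23500803 0.18916459] [-1.62063028e-01 -3.22528431e-03 -3.22874639e+00] 0.12366137878004152
0 [ 1.000e-04 -1.100e-03  1.392e-01] [ 0.0006  0.0006 -0.0009]
28995 ((0.4711254835128784, 0.23541778326034546), (0.1451452076435089, 0.14524270594120026), 89.88580322265625) 0.21134648939279313
```

View pics/c3.png

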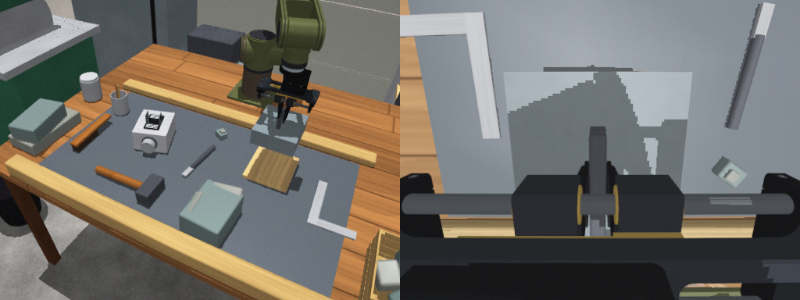

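The hood hangs level over the board (scene crop: hood at (275,125), board below it), and the box is open with its catches showing at (152,120). Lowering by 140 mm.

>>> jog_arm([
  [[0, 0, 0, 0.02, 0, 0, 0], [0, 0, 0, 0.05, 0, 0, 0], [0, 0, 0, 0.08, 0, 0, 0], [0, 0, 0, 0.105, 0, 0, 0], [0, 0, 0, 0.12, 0, 0, 0]],
])

```text
t: 9.35
ee_pos: [0.4613, 0.2338, 0.066]
tcp_rot: [0.001, 1.0, -0.001, -0.002]
wrist_force: [-1.1, 0.4, -2.5]
finger_gap: 0.123
finger_force: 35.0
```

>>> jog_arm([
  [[0, 0, 0, 0.006, 0, 0, 0], [0, 0, 0, 0.011, 0, 0, 0], [0, 0, 0, 0.015, 0, 0, 0], [0, 0, 0, 0.018, 0, 0, 0], [0, 0, 0, 0.018, 0, 0, 0]],
])

```text
t: 9.77
ee_pos: [0.4637, 0.2359, 0.052]
tcp_rot: [-0.0, 1.0, -0.0, 0.001]
wrist_force: [-0.9, -0.5, -2.4]
finger_gap: 0.124
finger_force: 35.0
```

>>> jog_arm([
  [[0, 0, 0, 0.001, 0, 0, 0], [0, 0, 0, 0.002, 0, 0, 0], [0, 0, 0, 0.003, 0, 0, 0], [0, 0, 0, 0.003, 0, 0, 0]],
])

```text
t: 10.1
ee_pos: [0.4638, 0.2361, 0.0496]
tcp_rot: [-0.0, 1.0, -0.0, 0.001]
wrist_force: [-1.9, -0.9, 3.1]
finger_gap: 0.12
finger_force: 35.0
```

Contact: the hood is standing on the board. Releasing.

>>> jog_arm([
  [[0.7, 0, 0, 0, 0, 0, 0], [0.7, 0, 0, 0, 0, 0, 0], [0.7, 0, 0, 0, 0, 0, 0], [0.7, 0, 0, 0, 0, 0, 0], [0.7, 0, 0, 0, 0, 0, 0]],
])

```text
t: 10.52
ee_pos: [0.4631, 0.2358, 0.0483]
tcp_rot: [0.0, 1.0, -0.0, 0.0]
wrist_force: [-0.9, 0.3, 0.4]
finger_gap: 0.415
finger_force: 0.0
```

>>> jog_arm([
  [[0.7, 0, 0, 0, 0, 0, 0], [0.7, 0, 0, 0, 0, 0, 0], [0.7, 0, 0, -0.02, 0, 0, 0], [0.7, 0, 0, -0.05, 0, 0, 0], [0.7, 0, 0, -0.09, 0, 0, 0]],
])

```text
t: 10.93
ee_pos: [0.4606, 0.2348, 0.1359]
tcp_rot: [0.001, 1.0, -0.0, -0.003]
wrist_force: [1.0, 0.5, 0.5]
finger_gap: 0.696
finger_force: 0.0
```

>>> jog_arm([
  [[1, 0, 0, -0.03, 0, 0, 0], [1, 0, 0, -0.055, 0, 0, 0], [1, 0, 0, -0.07, 0, 0, 0], [1, 0, 0, -0.07, 0, 0, 0], [1, 0, 0, -0.07, 0, 0, 0]],
])

```text
t: 11.35
ee_pos: [0.4635, 0.236, 0.2089]
tcp_rot: [-0.0, 1.0, -0.0, 0.001]
wrist_force: [-0.0, 0.0, -0.0]
finger_gap: 0.974
finger_force: 0.0
```

```bash
python3 - <<'E'
from h import *
c=cam("wrist");p,d=robot.capture("wrist");W=cloud(c,d);Z=W[...,2]
m=(abs(Z-.071)<.01)&(np.hypot(W[...,0]-.463,W[...,1]-.236)<.13)
print('hood',m.sum(),cv2.minAreaRect(W[m][:,:2].astype(np.float32)),np.nanpercentile(Z[m],[5,50,95]))
for n in("scene","top"):
    c=cam(n);p,d=robot.capture(n);W=cloud(c,d);Z=W[...,2];save(n+'4.png',p);np.savez(n+'4.npz',p=p,W=W)
    near=np.hypot(W[...,0]-.522,W[...,1]+.227)<.125
    for lab,m in(('box',near&(abs(Z-.085)<.006)),('catch',near&(Z>.105)&(Z<.135)),):
        P=W[m];print(n,lab,m.sum(),cv2.minAreaRect(P[:,:2].astype(np.float32)),P.mean(0).round(4),P[:,2].max())
        if lab=='catch':
            g=(P[:,:2]-[.522,-.227])@np.array([-np.sin(.313),np.cos(.313)])
            for s in(g>0,g<0): print('  side',s.sum(),P[s].mean(0).round(4),np.percentile(g[s],[5,50,95]).round(4), 'x',np.percentile((P[s][:,:2]-[.522,-.227])@np.array([np.cos(.313),np.sin(.313)]),[3,97]).round(4))
o=robot.get_obs();print(o['t'],o['ee_pos'])
plan([.522,-.227,.19],np.radians(-72),3)
E
```

```text
hood 15229 ((0.4621281027793884, 0.23669332265853882), (0.1447836458683014, 0.1642550826072693), 89.91523742675781) [0.07056072 0.07175812 0.07297214]
scene box 1265 ((0.5224054455757141, -0.22607408463954926), (0.1588766723871231, 0.13223467767238617), 18.173809051513672) [ 0.5299 -0.2212  0.0842] 0.09069239526485288
scene catch 57 ((0.5240887999534607, -0.22574561834335327), (0.03454305976629257, 0.05872170627117157), 16.340164184570312) [ 0.5254 -0.2259  0.1156] 0.12359065940666673
  side 27 [ 0.5173 -0.1995  0.1159] [0.0248 0.0278 0.0296] x [-0.0109  0.0157]
  side 30 [ 0.5327 -0.2496  0.1153] [-0.0271 -0.0246 -0.0227] x [-0.0103  0.016 ]
top box 1706 ((0.5241279006004333, -0.22710976004600525), (0.1520560085773468, 0.13080498576164246), 18.142738342285156) [ 0.5219 -0.2274  0.0865] 0.09098673286632539
top catch 48 ((0.5219647884368896, -0.22877094149589539), (0.02863318845629692, 0.05711759626865387), 18.508474349975586) [ 0.5222 -0.228   0.121 ] 0.13027103751628727
  side 24 [ 0.5139 -0.2033  0.1208] [0.0229 0.0252 0.0266] x [-0.0145  0.0129]
  side 24 [ 0.5306 -0.2526  0.1212] [-0.029  -0.0273 -0.0252] x [-0.0129  0.0131]
11.5 [0.46202147 0.23537898 0.20598768]
0 [0.0201 0.1541 0.0055] [ 0.0003  0.0012 -0.1048]
1 [0.0038 0.1554 0.0054] [ 0.0003  0.0012 -0.1048]
2 [-0.0125  0.1549  0.0054] [ 0.0003  0.0012 -0.1048]
```

The hood sits on the board at (0.462,0.237) and level. The cassette is at about (0.523,-0.227) with yaw 18°. Moving back to it.

>>> jog_arm([
  [[1, 0.0027, 0.02, 0, 0, 0, -0.015], [1, 0.0067, 0.05, 0, 0, 0, -0.035], [1, 0.011, 0.084, 0, 0, 0, -0.058], [1, 0.0155, 0.118, 0, 0, 0, -0.08], [1, 0.0201, 0.154, 0, 0, 0, -0.105]],
])

```text
t: 11.92
ee_pos: [0.4821, 0.0807, 0.2062]
tcp_rot: [-0.0, 0.999, 0.053, -0.002]
wrist_force: [-0.2, -0.3, -0.1]
finger_gap: 1.0
finger_force: 0.0
```

>>> jog_arm([
  [[1, 0.0008, 0.031, 0, 0, 0, -0.021], [1, 0.0015, 0.062, 0, 0, 0, -0.042], [1, 0.0023, 0.093, 0, 0, 0, -0.063], [1, 0.003, 0.124, 0, 0, 0, -0.084], [1, 0.0038, 0.1554, 0, 0, 0, -0.105]],
])

```text
t: 12.33
ee_pos: [0.5022, -0.0736, 0.2063]
tcp_rot: [-0.001, 0.994, 0.105, -0.001]
wrist_force: [1.1, 0.5, 0.2]
finger_gap: 1.001
finger_force: 0.0
```

>>> jog_arm([
  [[1, -0.0028, 0.036, 0, 0, 0, -0.024], [1, -0.0058, 0.072, 0, 0, 0, -0.048], [1, -0.0086, 0.106, 0, 0, 0, -0.072], [1, -0.011, 0.136, 0, 0, 0, -0.092], [1, -0.0125, 0.155, 0, 0, 0, -0.105]],
])

```text
t: 12.75
ee_pos: [0.5222, -0.229, 0.2059]
tcp_rot: [-0.001, 0.988, 0.156, -0.002]
wrist_force: [0.2, 0.8, -0.8]
finger_gap: 1.003
finger_force: 0.0
```

>>> jog_arm([
  [[1, 0, 0, 0, 0, 0, 0], [1, 0, 0, 0, 0, 0, 0], [1, 0, 0, 0, 0, 0, 0], [1, 0, 0, 0, 0, 0, 0]],
])

```text
t: 13.08
ee_pos: [0.5229, -0.2253, 0.2076]
tcp_rot: [-0.001, 0.988, 0.157, -0.0]
wrist_force: [-0.1, 0.3, -0.1]
finger_gap: 0.998
finger_force: 0.0
```

```bash
python3 - <<'E'
from h import *
o=robot.get_obs();c=cam("wrist");p,d=robot.capture("wrist");W=cloud(c,d);Z=W[...,2];save('w5.png',p)
near=np.hypot(W[...,0]-.522,W[...,1]+.227)<.11
for lab,m in(('box',near&(abs(Z-.085)<.006)),('catchtop',near&(Z>.118)&(Z<.135))):
    P=W[m];print(lab,m.sum(),cv2.minAreaRect(P[:,:2].astype(np.float32)) if m.sum() else '', P.mean(0).round(4))
m=near&(Z>.118)&(Z<.135);P=W[m]
g=(P[:,:2]-[.522,-.227])@np.array([-np.sin(.313),np.cos(.313)])
for s in(g>0,g<0): print(s.sum(),P[s].mean(0).round(4),np.percentile(g[s],[3,50,97]).round(4))
print(o['t'],o['ee_pos'])
plan([.5228,-.227,.06],np.radians(-71.9),1)
E
```

```text
box 13261 ((0.5211830735206604, -0.22645238041877747), (0.14937946200370789, 0.1306018978357315), 18.028776168823242) [ 0.5258 -0.225   0.0863]
catchtop 264 ((0.5212416648864746, -0.22729668021202087), (0.0296388678252697, 0.05706557631492615), 17.909578323364258) [ 0.5214 -0.2265  0.123 ]
135 [ 0.5133 -0.2025  0.1228] [0.024  0.0259 0.0283]
129 [ 0.5299 -0.2517  0.1232] [-0.0285 -0.026  -0.0239]
13.0833 [ 0.52291747 -0.22528821  0.2075521 ]
0 [-0.0007  0.0017  0.1479] [-0.0007  0.0004  0.0001]
```

View pics/w5.png

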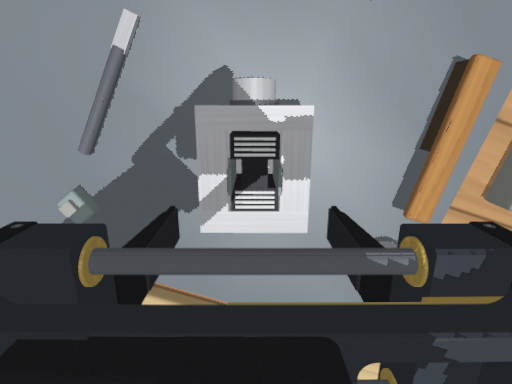

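The wrist view shows the two catches at (234,172) and (278,172), centred between the jaws; the cassette is at (0.522,-0.227). Descending, then pinching gently.

>>> jog_arm([
  [[1, 0, 0.002, 0.03, 0, 0, 0], [1, 0, 0.002, 0.06, 0, 0, 0], [1, 0, 0.002, 0.09, 0, 0, 0], [1, 0, 0.002, 0.11, 0, 0, 0], [1, 0, 0.002, 0.12, 0, 0, 0]],
])

```text
t: 13.55
ee_pos: [0.5218, -0.2262, 0.0847]
tcp_rot: [-0.002, 0.988, 0.157, -0.002]
wrist_force: [-0.6, 0.5, 0.0]
finger_gap: 1.005
finger_force: 0.0
```

>>> jog_arm([
  [[1, 0, 0, 0.007, 0, 0, 0], [1, 0, 0, 0.014, 0, 0, 0], [1, 0, 0, 0.02, 0, 0, 0], [1, 0, 0, 0.025, 0, 0, 0], [1, 0, 0, 0.027, 0, 0, 0]],
])

```text
t: 13.97
ee_pos: [0.5242, -0.2285, 0.0615]
tcp_rot: [0.0, 0.988, 0.157, 0.0]
wrist_force: [0.4, -0.2, 0.2]
finger_gap: 1.0
finger_force: 0.0
```

>>> jog_arm([
  [[0, 0, 0, 0, 0, 0, 0], [0, 0, 0, 0, 0, 0, 0], [0, 0, 0, 0, 0, 0, 0], [0, 0, 0, 0, 0, 0, 0], [0, 0, 0, 0, 0, 0, 0]],
], squeeze=30)

```text
t: 14.38
ee_pos: [0.5241, -0.2286, 0.0618]
tcp_rot: [0.0, 0.988, 0.157, 0.0]
wrist_force: [0.6, -0.4, -0.2]
finger_gap: 0.706
finger_force: 0.0
```

>>> jog_arm([
  [[0, 0, 0, 0, 0, 0, 0], [0, 0, 0, 0, 0, 0, 0], [0, 0, 0, 0, 0, 0, 0], [0, 0, 0, 0, 0, 0, 0], [0, 0, 0, 0, 0, 0, 0]],
])

```text
t: 14.8
ee_pos: [0.5238, -0.2281, 0.0615]
tcp_rot: [-0.0, 0.988, 0.157, -0.0]
wrist_force: [-1.1, 1.6, 1.7]
finger_gap: 0.37
finger_force: 29.8
```

>>> jog_arm([
  [[0, 0, 0, 0, 0, 0, 0], [0, 0, 0, 0, 0, 0, 0], [0, 0, 0, 0, 0, 0, 0]],
])

```text
t: 15.05
ee_pos: [0.5239, -0.2282, 0.0616]
tcp_rot: [-0.0, 0.988, 0.157, 0.0]
wrist_force: [-1.4, 2.4, 3.6]
finger_gap: 0.368
finger_force: 30.0
```

```bash
python3 - <<'E'
from h import *
o=robot.get_obs();print(o['ee_pos'],o['finger_gap'],o['finger_force'],o['wrist_force'])
c=cam("scene");p,d=robot.capture("scene");W=cloud(c,d);Z=W[...,2]
c=cam("wrist");p2,d=robot.capture("wrist")
cv2.imwrite('pics/c6.png',np.hstack([cv2.resize(p[90:210,130:290],(400,300)),cv2.resize(p2,(400,300))])[...,::-1])
E
```

```text
[ 0.52387752 -0.22818203  0.06156327] 0.36784496063756505 30.026679039001465 [-1.35669678  2.40252757  3.5507353 ]
```

View pics/c6.png

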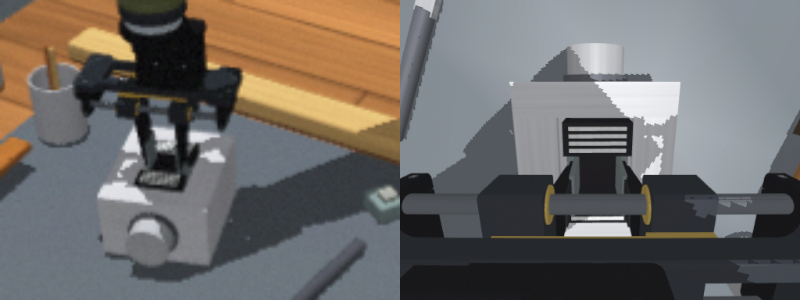

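Both catches are pinched between the fingers and the cassette is still in the box. Lifting slowly at first.

>>> jog_arm([
  [[0, 0, 0, -0.003, 0, 0, 0], [0, 0, 0, -0.007, 0, 0, 0], [0, 0, 0, -0.012, 0, 0, 0], [0, 0, 0, -0.018, 0, 0, 0], [0, 0, 0, -0.025, 0, 0, 0]],
])

```text
t: 15.57
ee_pos: [0.5235, -0.2285, 0.0864]
tcp_rot: [-0.0, 0.988, 0.157, -0.0]
wrist_force: [-0.1, 0.3, -3.5]
finger_gap: 0.366
finger_force: 29.9
```

>>> jog_arm([
  [[0, 0, 0, -0.01, 0, 0, 0], [0, 0, 0, -0.022, 0, 0, 0], [0, 0, 0, -0.034, 0, 0, 0], [0, 0, 0, -0.046, 0, 0, 0], [0, 0, 0, -0.058, 0, 0, 0]],
])

```text
t: 15.98
ee_pos: [0.5241, -0.2286, 0.1462]
tcp_rot: [0.0, 0.988, 0.157, 0.0]
wrist_force: [0.1, 0.3, -2.3]
finger_gap: 0.374
finger_force: 29.9
```

>>> jog_arm([
  [[0, 0, 0, -0.012, 0, 0, 0], [0, 0, 0, -0.024, 0, 0, 0], [0, 0, 0, -0.035, 0, 0, 0], [0, 0, 0, -0.042, 0, 0, 0], [0, 0, 0, -0.045, 0, 0, 0]],
])

```text
t: 16.4
ee_pos: [0.5245, -0.2288, 0.1913]
tcp_rot: [0.001, 0.988, 0.157, 0.001]
wrist_force: [-0.0, -0.2, -3.2]
finger_gap: 0.369
finger_force: 29.9
```

>>> jog_arm([
  [[0, 0, 0, 0, 0, 0, 0], [0, 0, 0, 0, 0, 0, 0], [0, 0, 0, 0, 0, 0, 0], [0, 0, 0, 0, 0, 0, 0], [0, 0, 0, 0, 0, 0, 0]],
])

```text
t: 16.82
ee_pos: [0.5235, -0.2282, 0.1885]
tcp_rot: [-0.0, 0.988, 0.157, -0.001]
wrist_force: [1.0, 0.6, -3.0]
finger_gap: 0.37
finger_force: 29.9
```

```bash
python3 - <<'E'
from h import *
o=robot.get_obs();print(o['t'],o['ee_pos'],o['finger_gap'],o['finger_force'],o['wrist_force'])
c=cam("scene");p,d=robot.capture("scene");W=cloud(c,d);Z=W[...,2]
near=(np.hypot(W[...,0]-.523,W[...,1]+.228)<.07)&(Z>.098)&(p.max(-1)<110)
print('cassette z range',np.percentile(Z[near],[1,5,50]))
save('s7.png',cv2.resize(p[50:250,100:420],(640,400)))
E
```

```text
16.8167 [ 0.52346546 -0.22821293  0.18848832] 0.37031491100780545 29.922398328781128 [ 1.04068244  0.62664891 -3.03475294]
cassette z range [0.14407334 0.16722099 0.39517391]
```

View pics/s7.png

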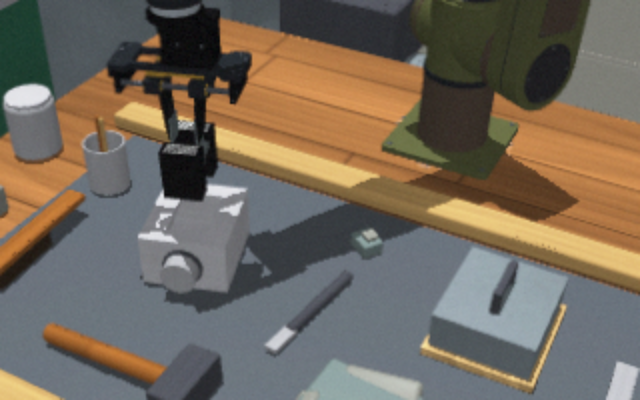

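The view shows the cassette held upright above the box (core at (187,165), box top at (195,205)), and the hood standing on the board at (500,300). Its underside is at about 0.14 m, so I'm handing in.

```bash
python3 -c "
from workcell import robot
print(robot.job_done())"
```

```text
the job is handed in; nothing more can be done
None
```

The job is handed in, with no verdict returned: by the last measurements the hood stands level on the board and the cassette hangs upright by its pinched catches, about 50 mm clear of the box; the reported TCP lay 32 mm beyond the real fingertips instead of 8 mm behind them, so I corrected for that after one empty grasp.

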